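Pump a ratchet bar clamp onto a glued stand and keep the squeeze

TASK

The little wooden stand has just been glued and lies in the open mouth of the one-hand ratchet clamp on the desk. Pump the clamp's trigger against its handle until the soft orange pads close on the stand and press on it with about 20 newtons (40 would crush it), and finish still squeezing the trigger so that the pressure stays on. Do not push the bar, the far jaw or the stand with the fingers, leave clamp and stand lying about where they are, and do not disturb the other things on the desk.

Things in the scene. Friction and masses are not known exactly. Their poses are not given: they have to be found in the camera images.
- grip (a point): place to squeeze the black one-hand bar clamp, half-way up (15 mm above the desk), midway between the outer faces of handle and let-out trigger. The clamp lies flat and loose, about 0.37 kg, 30 mm high. Clamp's axes: x from handle end to the jaws' throat (handle on the robot's side), y from near jaw to far jaw, z up. The toothed bar runs along y, 60 mm ahead in x
- handle_face (a point): middle of the handle's straight outer face, 27 mm from grip in -y, where one finger goes; clamp's axes. The handle is 28 mm high and runs 48 mm either way in x. It does not move in the clamp, so squeezing draws the whole clamp about 8 mm sideways between the fingers, and the trigger's spring pushes it back
- trigger_face (a point): point on the orange trigger's outer face opposite handle_face, 27 mm from grip in +y while let out: 54 mm over both faces, 36 mm when fully squeezed. Trigger 24 mm high, from desk level, reaching 25 mm either way in x. Its face leans up to 0.15 rad; this frame turns with the trigger
- trigger (a joint): rad: 0 let out (springs out by itself), 0.21 fully squeezed; the grip narrows 87 mm per rad. A free stroke takes 6 to 10 N; each newton at the jaws costs about 0.6 N more. The ratchet has 5 mm teeth: the first part of a stroke takes up play, the rest draws the jaw 35 mm per rad, 5 mm a full stroke. Let out fully for the next tooth. Let out short of a tooth, the jaw gives back up to 5 mm
- bar (a joint): how far the bar and far jaw have been drawn in, m, growing as the jaws close; the unpressed pads are 0.100 minus this apart. The bar's tail sticks out 64 mm plus this behind the clamp's bar centre, in -y
- far_pad (a joint): how far the far jaw's soft orange pad (26 x 12 thick x 21 mm) is pressed in, m: 0 free, 7 N per mm, at most 7.5 mm
- near_pad (a joint): the same for the near jaw's pad, same size and stiffness; once both pads touch the stand, drawing the bar in 1 mm adds about 3.5 N
- far_pad_face (a point): centre of the face of the far jaw's pad that meets the stand; clamp's axes
- near_pad_face (a point): centre of the face of the near jaw's pad that meets the stand; clamp's axes
- stand_mid (a point): the brown wooden stand, two cheeks joined by a base, a sloping back and a lip: centre half-way up; 56 mm along its x, 46 mm along its y (across the cheeks, the clamped direction), 44 mm high, about 90 g, loose
- coaster: round marble coaster, 136 mm across, 10 mm high, fixed; centre of its underside
- tealight: empty white ceramic tealight holder on the coaster, 58 mm across, 30 mm high; centre of its underside; leave alone
- case: pearl-white charging case lying on the coaster, 46 x 58 x 21 mm; centre of its underside; leave alone
- dispenser: grey upright battery dispenser with a twist cap, 36 mm across, 76 mm high; centre of its underside; leave alone
- pillbox: light blue pill box with a hinged lid, shut, 50 x 70 x 22 mm; centre of its underside; leave alone
Things that resemble listed ones, but are neither listed nor needed, are in the scene too. What is shaped like the part that bears stand_mid but green, red or yellow is not meant.

How it is judged (in metres and radians):
On the way, in this order (a step that is already met when the one before it is completed fails the run):
1. the trigger is squeezed for a first stroke (value of joint trigger above 0.12 rad), for 0.05 s.
2. the far jaw's pad presses on the stand (contact force between far_pad and stand above 2 N), for 0.1 s.
At the end, for the whole second after the job is handed in: both pads press on the stand with 8 to 32 N, the fingers still squeeze the trigger (over 0.03 rad, over 2 N on it and on the handle), the stand lies still and flat on the desk, untouched by the fingers, and stand and clamp are within 60 mm of where they were (contact force between far_pad and stand between 8 and 32 N and contact force between near_pad and stand between 8 and 32 N and value of joint trigger above 0.03 rad and contact force between the fingers and trigger above 2 N and contact force between the fingers and clamp_c2 above 2 N and contact force between the fingers and stand below 0.5 N and linear speed of stand below 0.02 m/s and height (world z) of stand_mid below 0.032 m and angle between each of stand_mid, grip's own z axis and vertical below 0.15 rad and distance of each of stand_mid, grip from where it was at the start of the episode below 0.06 m); the arm keeps its last pose, push and grip.
It fails at once if the stand is crushed: more than 40 N between a pad and the stand (contact force between any of far_pad, near_pad and stand above 40 N).
It fails at once if the fingers push the bar or the far jaw (contact force between the fingers and bar above 3 N).
It fails at once if the fingers push the stand (contact force between the fingers and stand above 3 N).
It fails at once if another thing on the desk is moved more than 15 mm (distance of any of tealight, case, dispenser, pillbox from where it was at the start of the episode above 0.015 m).
It also fails if it takes over 45 s, if anything falls off the work surface, if the arm or the gripper's body presses on something with over 40 N, if the wrist force passes 120 N, or if a joint passes its speed limit or range.

ROBOT

A 6-joint arm with a two-finger parallel gripper is mounted at the origin on the work surface. World frame = base frame: x ahead of the robot, y to its left, z up, the work surface at z = 0. Lengths are in mm, angles in rad, forces in N, time in s.
With the tool pointing down it reaches from about 275 to 1000 mm from the base axis. Payload 8.4 kg.
Tool frame: the origin (TCP) lies midway between the tips of the shut fingers; the grasp point (between the pads) lies 19 mm behind it (r.grip_point_offset is the distance from the TCP to the grasp point, in mm); z points along the fingers, y is the line along which they close (so a half turn about z gives the same grasp; the last joint's range is limited). The gripper opens to 85 mm and grips with 20 to 120 N. Pads are 22 mm wide; open, the fingers measure 114 mm over their backs; the gripper's body (76 mm by 85 mm) begins 54 mm behind the grasp point. The pads swing forward as they close: fully open they stand 13 mm farther back than shut.
Start: joints at [1.259, 0.353, 1.633, -0, 1.155, -0.002], TCP at [190.541, 595.249, 202.481] pointing down, gripper open.
Joint ranges: [-2.63, 2.63], [-0.92, 2.1], [0.06, 2.66], [-1.3, 4.44], [0, 2.69], [-3.02, 3.02]. Speed limits (rad/s): [2.22, 2.22, 2.79, 3.14, 3.14, 3.14].

INTERFACE

Orientations are given as [roll, pitch, yaw] about the fixed x, y, z axes, in that order (R = Rz(yaw) Ry(pitch) Rx(roll)).
In Python, from rig import r gives the robot as it stands. The module is installed in compiled form; this text tells all that it offers.
- The arm moves only by the shell command python3 -m creep 'ROWS' [FORCE]. ROWS is text: rows parted by semicolons, each of 7 numbers parted by spaces: the turn, a rotation vector about the tool's x, y, z in degrees, then the shift along the tool's x, y, z in m, then the closure in counts, from 0 (fully open) to 255 (shut). A call has 1 to 8 rows; each row is the pose to reach, as a shift and turn from the pose commanded when the call began, along the tool's axes at that moment; what a row does not reach only later rows make up. A row lasts 1/8 s, in which the tool goes at most 62.5 mm and 10.7 degrees, less where a joint would pass 70% of its speed; a pose out of reach is approached as far as the arm can. A call with a gripper value outside its range is refused whole. The fingers move at their own pace and stop on an object; FORCE is the grip in N (left out, the last holds). Time passes only in rows, so rows that repeat a pose let the fingers close. It gives the time, the measured TCP pose, the force, the opening and the grip force at its end, in the units of the state.
- r.sense(): the state, without advancing time (a new reading comes with each control period).
- r.grab_frame(name): name is "side" or "top" or "wrist"; returns a dict with "img" (384x512x3 uint8, red, green, blue), "range_z" (384x512 float32, mm along the optical axis (not along the pixel's ray), 0 where there is no reading), "K" (3x3 intrinsics, pixels), "world_from_camera" (4x4, takes a point from camera to world coordinates). Camera axes: x right, y up, looking along -z (the intrinsics and any distortion apply to the point x, -y, -z); pixel columns grow to the right and rows downward; lengths in mm; the calibration is good to about 2 mm. A picture is of the moment at which its call begins.
- r.sign_off(): hands the job in; it is judged then, once.
The state is a dict: "clock": time; "qpos": joint angles; "qvel": joint speeds; "joint_efforts": joint torques, N m; "eef_pos": TCP position; "tcp_rot": TCP orientation; "contact_force": force on the tool from outside, world axes, zero at the start; "wrist_torque": the same for the moment, N m; "opening": opening from 0.0 (shut) to 1.0 (fully open); "grasp_force": force on a finger pad.
Only numpy, scipy, OpenCV 4.12 (cv2) and the standard library are available. Lean on these libraries where they do the work, as an engineer would, in place of code of your own. Each camera call takes 0.05 s, during which the arm holds its last target. There are 200 camera calls.

## Working session

There is one attempt and no reset: what is moved stays moved. The work goes in short steps, Python scripts to look and compute and a shell command to move; the robot and the scene stay as the last step left them, time stands still between calls to the robot, and variables do not carry over. Pictures are saved under pics/ and viewed, at most 10 in all, crops included, and the job is handed in when it is done.

```bash
mkdir -p pics
cat > h.py <<'E'
import numpy as np,cv2
from rig import r
def grab(n):
    f=r.grab_frame(n); return f
def world(f):
    z=f["range_z"].astype(float); K=f["K"]; h,w=z.shape
    u,v=np.meshgrid(np.arange(w),np.arange(h))
    p=np.stack([(u-K[0,2])/K[0,0]*z,-(v-K[1,2])/K[1,1]*z,-z,np.ones_like(z)],-1)
    W=(p@f["world_from_camera"].T)[...,:3]; W[z==0]=np.nan; return W
E
python3 - <<'E'
from h import *
ims=[]
for n in("top","side"):
    f=grab(n);np.savez(n+".npz",**f);cv2.imwrite(f"pics/{n}0.png",f["img"][...,::-1]);print(f["K"],f["world_from_camera"].round(2))
print(r.sense())
E
```

```text
[[426.3839845    0.         253.03801217]
 [  0.         426.3839845  191.71431379]
 [  0.           0.           1.        ]] [[ 2.00000e-02  9.90000e-01 -1.30000e-01  5.20180e+02]
 [-1.00000e+00  2.00000e-02  1.00000e-02 -2.45200e+01]
 [ 2.00000e-02  1.30000e-01  9.90000e-01  1.01638e+03]
 [ 0.00000e+00  0.00000e+00  0.00000e+00  1.00000e+00]]
[[462.29202092   0.         258.16989115]
 [  0.         462.29202092 192.56930158]
 [  0.           0.           1.        ]] [[-9.8000e-01  1.0000e-01 -1.4000e-01  4.9495e+02]
 [-1.7000e-01 -5.8000e-01  7.9000e-01  7.6964e+02]
 [ 0.0000e+00  8.1000e-01  5.9000e-01  6.4271e+02]
 [ 0.0000e+00  0.0000e+00  0.0000e+00  1.0000e+00]]
{'clock': 0.1, 'qpos': array([ 1.25856289e+00,  3.53586433e-01,  1.63405311e+00, -4.66226819e-05,
        1.15515673e+00, -2.36761827e-03]), 'qvel': array([ 3.52638415e-04, -1.35629241e-03, -1.67270215e-03, -6.70126011e-05,
        6.71415402e-04,  2.08897405e-03]), 'joint_efforts': array([ 7.97051980e-04, -6.06361485e+01, -3.42817569e+01,  1.11679890e-05,
        4.13070884e-03, -2.87784580e-06]), 'eef_pos': array([190.44125378, 594.81302769, 201.83489245]), 'tcp_rot': array([-3.14038894e+00,  3.97806289e-05,  2.83174571e+00]), 'contact_force': array([-0.01128345, -0.38076096,  0.35305793]), 'wrist_torque': array([ 0.03978565,  0.01846458, -0.00298161]), 'grasp_force': 0.0, 'opening': 0.9983846822287041}
```

View pics/top0.png

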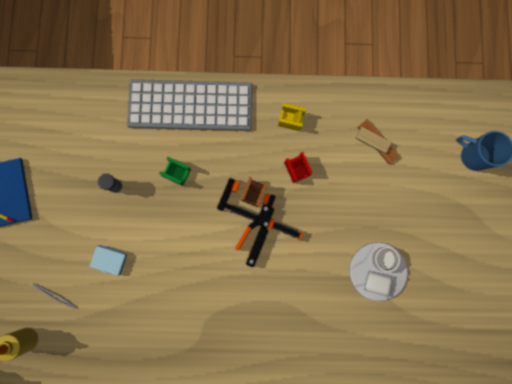

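View pics/side0.png

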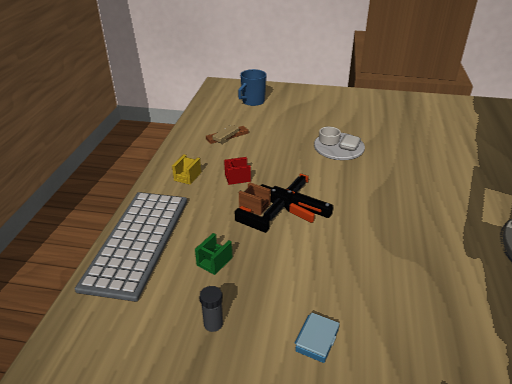

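The top view shows the clamp at about (260,220): the black handle runs (268,205)-(252,263), the orange trigger is at (243,238), the bar tail at (300,236), and the far jaw at (228,195). Candidates for the stand are brown at (254,191), green (176,171), red (298,167), yellow (292,117), and the wooden clip at (378,142). I choose the brown one, which lies in the jaws. Next is a close crop and a measurement.

Run:
```python
from h import *
f=dict(np.load("top.npz"));W=world(f);im=f["img"]
c=im[165:275,205:315,::-1];cv2.imwrite("pics/crop.png",cv2.resize(c,(600,600),interpolation=cv2.INTER_CUBIC))
hsv=cv2.cvtColor(im,cv2.COLOR_RGB2HSV).astype(int)
roi=np.zeros(im.shape[:2],bool);roi[170:272,210:310]=1
blk=roi&(hsv[...,2]<60)
org=roi&(hsv[...,0]<14)&(hsv[...,1]>200)&(hsv[...,2]>150)
for n,m in(("blk",blk),("org",org)):
    k,l,s,cc=cv2.connectedComponentsWithStats(m.astype(np.uint8))
    for i in range(1,k):
        if s[i,4]<8: continue
        P=W[l==i]; print(n,s[i],cc[i].round(1),np.nanmedian(P,0).round(1),np.nanpercentile(P[:,2],[5,95]).round(1))
# handle: black at rows>222
m=blk.copy();m[:228]=0;m[:,275:]=0
P=W[m];P=P[P[:,2]>20]
vx,vy,x,y=cv2.fitLine(P[:,:2].astype(np.float32),cv2.DIST_HUBER,0,.01,.01).ravel();d=np.array([vx,vy]);d*=np.sign(d[0])
print("handle dir",d,np.degrees(np.arctan2(d[1],d[0])),x,y)
n=np.array([-d[1],d[0]]);Q=P[:,:2]-[x,y];print(np.percentile(Q@d,[0,5,95,100]),np.percentile(Q@n,[2,10,90,98]))
```

```text
blk [ 218  179   58   87 1047] [250.6 219.6] [592.1 -46.6  28. ] [21.  31.9]
blk [245 185  14  18 166] [252.  193.8] [643.1 -37.4  11.8] [ 8.1 30.3]
blk [273 223  26  14 167] [285.7 229.3] [ 561.  -117.7   22.9] [19.  25.3]
org [291 170   6  10  19] [293.6 174.4] [ 686.3 -131.9   44.7] [42.4 47.2]
org [233 181   6  10  40] [235.5 185.6] [660.3   1.9  25.5] [22.4 27.6]
org [269 223   3   6  13] [270.1 225.5] [567.5 -80.5  24.2] [21.5 26.3]
org [236 227  14  23  82] [242.5 238.3] [538.3 -17.3  26.7] [23.2 29.6]
org [299 232   4   8  11] [300.5 235.2] [ 548.  -152.3   23.9] [21.  27.3]
handle dir [ 0.93392426 -0.35747102] -20.944962 522.65564 -52.230076
[-49.08360224 -43.61160334  37.89470788  43.92579772] [-9.26982327 -7.66879321  7.80658137  9.38562254]
```

View pics/crop.png

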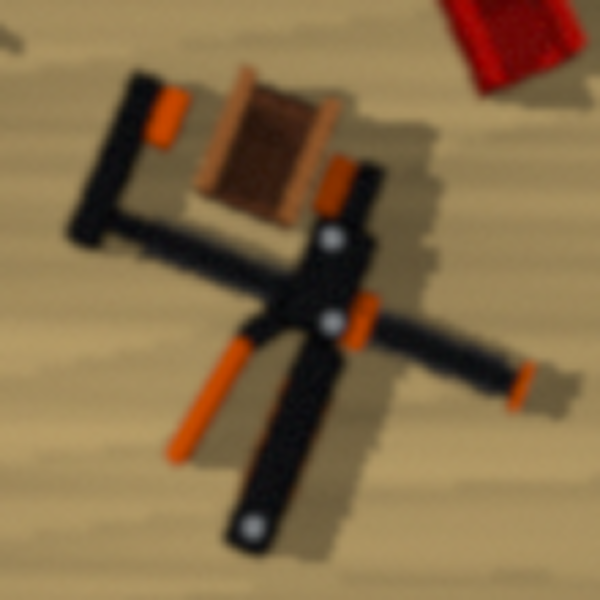

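The crop confirms the choice: the brown stand lies in the jaws at crop (268,150), the trigger is at crop (210,400) and the handle at crop (285,450). Grip comes out at about (529,-35) with clamp yaw about -0.366; bar line, handle length and trigger positions all agree. Next I measure the pad gap.

```bash
cat >> h.py <<'E'
D=np.array([.934,-.357]);N=np.array([.357,.934]);G=np.array([529,-35.])
def pads(f,show=True):
    W=world(f);im=f["img"];hsv=cv2.cvtColor(im,cv2.COLOR_RGB2HSV).astype(int)
    m=(hsv[...,0]<13)&(hsv[...,1]>200)&(hsv[...,2]>90)
    k,l,s,c=cv2.connectedComponentsWithStats(m.astype(np.uint8))
    for i in range(1,k):
        if s[i,4]<6: continue
        P=W[l==i];P=P[np.isfinite(P[:,0])]
        if len(P)<6: continue
        q=P[:,:2]-G;a=q@D;b=q@N
        if np.hypot(*np.median(q,0))<180: print(s[i,4],"px",c[i].round(),"x",np.percentile(a,[5,50,95]).round(1),"y",np.percentile(b,[5,50,95]).round(1),"z",np.percentile(P[:,2],[5,50,95]).round())
E
python3 - <<'E'
from h import *
for n in("top","side"):
    print(n);pads(dict(np.load(n+".npz")))
f=dict(np.load("top.npz"));W=world(f);hsv=cv2.cvtColor(f["img"],cv2.COLOR_RGB2HSV).astype(int)
print(hsv[199,267],hsv[186,235],hsv[193,256],hsv[182,251])
q=W[...,:2]-G;a=q@D;b=q@N
m=(a>75)&(a<170)&(abs(b)<70)&(W[...,2]>36)&(W[...,2]<55)
print("stand",np.percentile(a[m],[3,50,97]),np.percentile(b[m],[3,50,97]))
t=np.array([529,-35]);p=r.sense();e=p["eef_pos"];yaw=p["tcp_rot"][2]
X=np.array([np.cos(yaw),np.sin(yaw)]);Y=np.array([np.sin(yaw),-np.cos(yaw)])
d=t-e[:2];print("shift tool xy",d@X,d@Y,"turn z deg",np.degrees(yaw-(np.pi-.366)))
E
```

```text
top
58 px [235. 186.] x [ 97.3 108.7 119.6] y [76.3 81.8 87.4] z [21. 25. 28.]
46 px [266. 199.] x [ 97.3 108.1 118.5] y [-0.5  4.1  8.8] z [21. 26. 28.]
43 px [271. 224.] x [47.5 57.6 68.1] y [-32.8 -27.9 -23.5] z [19. 23. 27.]
101 px [243. 238.] x [-22.3   3.7  28.6] y [12.8 18.8 24.8] z [23. 27. 30.]
20 px [300. 235.] x [51.3 57.8 66.7] y [-103.7 -101.7  -99.3] z [15. 24. 27.]
side
19 px [305. 177.] x [47.  50.5 66.3] y [-101.3  -99.8  -97.7] z [ 8. 19. 24.]
245 px [301. 212.] x [-26.8  -0.2  27.1] y [17.7 24.6 29.8] z [ 6. 19. 26.]
63 px [309. 207.] x [-28.   -3.8  21. ] y [-7.8 -6.1 -3.8] z [11. 15. 18.]
34 px [245. 208.] x [ 95.2 106.1 119. ] y [77.6 82.9 88.3] z [23. 24. 27.]
[ 11 255 127] [ 11 255 196] [  9 172  52] [ 11 179  81]
stand [ 86.23061861 120.30353151 137.73628544] [13.43681038 36.64254373 57.94666523]
shift tool xy -514.4747601782557 -496.5905714225877 turn z deg 3.2173334070822137
```

Gap between the pads is about 66 mm, so bar is about 0.034. Contact should come at about 0.054 and 20 N at about 0.060. I move over the grip now.

```bash
python3 -m creep '0 0 3.2 -0.514 -0.497 0 0;0 0 3.2 -0.514 -0.497 0 0;0 0 3.2 -0.514 -0.497 0 0;0 0 3.2 -0.514 -0.497 0 0;0 0 3.2 -0.514 -0.497 0 0;0 0 3.2 -0.514 -0.497 0 0;0 0 3.2 -0.514 -0.497 0 0;0 0 3.2 -0.514 -0.497 0 0' 20
cat > rem.py <<'E'
from h import *
import sys
t=np.array([float(v) for v in sys.argv[1:4]])
p=r.sense();e=p["eef_pos"];w=p["tcp_rot"][2]
X=np.array([np.cos(w),np.sin(w)]);Y=np.array([np.sin(w),-np.cos(w)]);d=t-e
print("t",p["clock"],"tool x,y,z mm",d[:2]@X,d[:2]@Y,-d[2],"turn",np.degrees((w-(np.pi-.366)+np.pi)%(2*np.pi)-np.pi))
E
python3 rem.py 529 -35 100
```

```text
clock: 1.1
eef_pos: [427.5, 152.8, 202.5]
tcp_rot: [3.141, 0.0, 2.776]
contact_force: [0.6, 0.7, 0.8]
opening: 0.996
grasp_force: 0.0
t 1.1 tool x,y,z mm -161.88998666253886 -139.08482606465645 102.5305679228349 turn 0.03213457708509683
```

```bash
python3 -m creep '0 0 0 -0.162 -0.139 0.05 0;0 0 0 -0.162 -0.139 0.1 0;0 0 0 -0.162 -0.139 0.1 0;0 0 0 -0.162 -0.139 0.1 0;0 0 0 -0.162 -0.139 0.1 0;0 0 0 -0.162 -0.139 0.1 0'
python3 rem.py 529 -35 3
python3 - <<'E'
from h import *
f=grab("wrist");cv2.imwrite("pics/w1.png",f["img"][...,::-1]);pads(f)
E
```

```text
clock: 1.85
eef_pos: [528.0, -32.9, 102.3]
tcp_rot: [-3.142, -0.001, 2.775]
contact_force: [-0.8, 1.1, -0.3]
opening: 0.999
grasp_force: 0.0
t 1.85 tool x,y,z mm -1.6737121475025674 -1.594350420511899 99.28762602612903 turn -0.020196366206684656
840 px [272. 189.] x [-25.3   0.1  28.5] y [13.2 20.  26.6] z [22. 26. 27.]
45 px [243. 187.] x [-17.1   1.8  19.9] y [-5.7 -5.6 -5.4] z [17. 18. 19.]
74 px [143. 240.] x [48.  52.2 59.8] y [-101.5  -99.9  -98.9] z [11. 23. 25.]
228 px [221. 246.] x [47.  56.9 68.9] y [-30.3 -26.5 -22.7] z [21. 23. 24.]
269 px [256. 292.] x [ 96.9 107.  118.8] y [ 0.4  6.3 11.1] z [20. 25. 26.]
381 px [333. 288.] x [ 96.8 103.2 118.3] y [76.7 81.8 87.7] z [10. 25. 26.]
130 px [219. 336.] x [171.5 176.2 185.5] y [-40.4 -35.1 -25.2] z [ 3.  8. 17.]
```

View pics/w1.png

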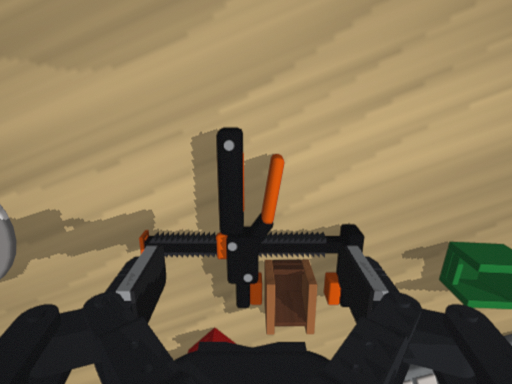

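The wrist view shows the clamp's handle (230,180) and trigger (273,190), upright in the image, so the yaw is right. The fingers straddle the clamp. I descend with them open, then do a first partial close.

```bash
python3 -m creep '0 0 0 -0.001 -0.002 0.06 0;0 0 0 -0.001 -0.002 0.099 0;0 0 0 -0.001 -0.002 0.099 0;0 0 0 -0.001 -0.002 0.099 40;0 0 0 -0.001 -0.002 0.099 60;0 0 0 -0.001 -0.002 0.099 60'
```

```text
clock: 2.65
eef_pos: [529.7, -35.3, 4.9]
tcp_rot: [3.141, 0.002, 2.776]
contact_force: [-0.4, -0.9, -0.4]
opening: 0.761
grasp_force: 0.0
```

```bash
python3 -m creep '0 0 0 0 0 0.001 90;0 0 0 0 0 0.001 130;0 0 0 0 0 0.001 150;0 0 0 0 0 0.001 150;0 0 0 0 0 0.001 150' 30
python3 - <<'E'
from h import *
f=grab("side");cv2.imwrite("pics/s1.png",cv2.resize(f["img"][130:280,190:390,::-1],(800,600)));pads(f)
f=grab("top");print();pads(f)
E
```

```text
clock: 3.28
eef_pos: [528.7, -35.3, 2.4]
tcp_rot: [-3.142, -0.0, 2.776]
contact_force: [-0.4, -0.4, -0.3]
opening: 0.411
grasp_force: 0.0
241 px [302. 212.] x [-26.5  -0.7  27.6] y [19.4 25.1 29.7] z [ 6. 19. 26.]
34 px [245. 208.] x [ 96.  106.6 117.9] y [77.6 82.1 87.3] z [22. 24. 26.]
31 px [315. 209.] x [-29.5 -18.9  -5.7] y [-7.2 -5.2 -3.2] z [11. 16. 18.]

58 px [235. 186.] x [ 97.4 108.7 119.9] y [76.2 81.9 87.1] z [21. 26. 29.]
46 px [266. 199.] x [ 97.7 108.2 118.2] y [-0.5  4.2  8.8] z [22. 26. 29.]
6 px [301. 233.] x [60.4 64.5 66.9] y [-103.5 -102.6 -101.2] z [21. 25. 26.]
```

View pics/s1.png

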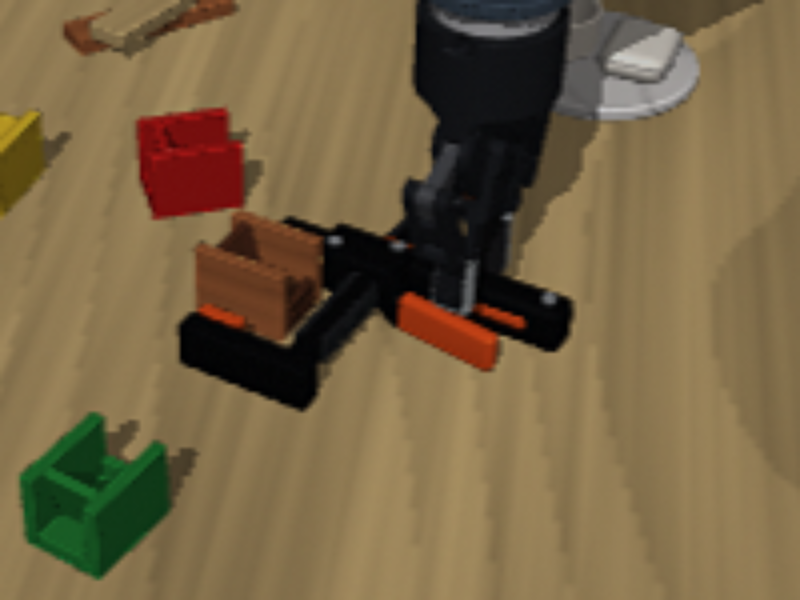

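The side picture shows the finger tip at crop (457,305) inside or above the trigger (450,330), not outside it. I check the fingers' 3D position.

```bash
python3 - <<'E'
from h import *
f=grab("side");W=world(f);im=f["img"]
for v in range(186,216,3):
    print(v,[(u,*(np.array([(W[v,u,:2]-G)@D,(W[v,u,:2]-G)@N,W[v,u,2]]).round().astype(int)),im[v,u].tolist()) for u in (300,303,306,309)])
E
python3 rem.py 529 -35 3
```

```text
186 [(300, np.int64(-10), np.int64(63), np.int64(114), [13, 14, 15]), (303, np.int64(-13), np.int64(56), np.int64(112), [10, 10, 13]), (306, np.int64(46), np.int64(-93), np.int64(-1), [71, 60, 41]), (309, np.int64(-13), np.int64(27), np.int64(94), [14, 14, 17])]
189 [(300, np.int64(-7), np.int64(57), np.int64(102), [12, 12, 15]), (303, np.int64(-13), np.int64(54), np.int64(103), [11, 12, 14]), (306, np.int64(-6), np.int64(24), np.int64(81), [17, 17, 18]), (309, np.int64(-13), np.int64(26), np.int64(85), [12, 13, 14])]
192 [(300, np.int64(-3), np.int64(47), np.int64(87), [22, 23, 27]), (303, np.int64(-13), np.int64(53), np.int64(95), [12, 13, 14]), (306, np.int64(-14), np.int64(40), np.int64(87), [14, 15, 17]), (309, np.int64(-15), np.int64(27), np.int64(79), [18, 19, 21])]
195 [(300, np.int64(-5), np.int64(49), np.int64(81), [17, 18, 21]), (303, np.int64(-13), np.int64(52), np.int64(86), [11, 12, 14]), (306, np.int64(-8), np.int64(27), np.int64(69), [41, 42, 43]), (309, np.int64(-12), np.int64(20), np.int64(66), [44, 45, 46])]
198 [(300, np.int64(3), np.int64(30), np.int64(58), [18, 
[... 890 characters left out ...]
 115, 117]), (309, np.int64(-4), np.int64(-5), np.int64(14), [83, 25, 5])]
210 [(300, np.int64(3), np.int64(26), np.int64(24), [166, 55, 18]), (303, np.int64(-3), np.int64(24), np.int64(25), [192, 65, 22]), (306, np.int64(-9), np.int64(22), np.int64(26), [173, 56, 18]), (309, np.int64(-3), np.int64(-8), np.int64(3), [0, 1, 3])]
213 [(300, np.int64(2), np.int64(27), np.int64(16), [145, 48, 16]), (303, np.int64(-4), np.int64(25), np.int64(18), [147, 48, 15]), (306, np.int64(-11), np.int64(27), np.int64(22), [165, 54, 19]), (309, np.int64(-18), np.int64(26), np.int64(24), [193, 66, 22])]
t 3.425 tool x,y,z mm -0.20468286960263105 0.39619323431053355 -0.5730112860662633 turn 0.021455682636346004
```

Run:
```python
from h import *
f=grab("wrist");W=world(f);im=f["img"];cv2.imwrite("pics/w2.png",im[...,::-1])
q=W[...,:2]-G;a=q@D;b=q@N;z=W[...,2]
for s in(1,-1):
    for lo in range(-5,70,5):
        m=(abs(a)<16)&(b*s>8)&(b*s<60)&(z>lo)&(z<=lo+5)
        if m.sum()>3: print(s,lo,m.sum(),np.percentile(b[m],[2,50,98]).round(1),np.percentile(a[m],[2,98]).round(1),np.median(im[m],0))
```

```text
1 -5 993 [ 8.7 42.5 59.4] [-15.4  14.8] [186. 161. 115.]
1 0 1639 [ 8.6 41.9 59.3] [-15.6  15.3] [186. 161. 115.]
1 5 40 [12.9 15.6 17.7] [-15.2  14.8] [107.   73.5  48. ]
1 10 73 [13.1 15.4 17.7] [-15.8  14.5] [97. 42. 14.]
1 15 75 [12.9 15.3 17.7] [-15.7  15.2] [99. 42. 13.]
1 20 210 [13.3 16.3 27.8] [-15.5  14.8] [118.  49.  13.]
1 25 487 [14.6 19.4 26.6] [-15.5  15.2] [183.  73.  10.]
1 30 22 [17.8 17.9 22.5] [-9.3  7.2] [100.5  44.   19.5]
1 35 106 [17.7 18.9 28.5] [-10.4  11.4] [87.  46.5 28. ]
1 40 166 [17.7 21.2 30.7] [-10.4  10.4] [32. 31. 33.]
1 45 199 [17.7 21.3 31.2] [-10.5  10. ] [35. 32. 34.]
1 50 207 [17.7 21.  31.1] [-10.5  10.3] [36. 36. 37.]
1 55 235 [17.7 21.2 31.2] [-10.5  10.4] [30. 31. 33.]
1 60 241 [17.7 21.1 31.1] [-10.6  10.2] [27. 29. 31.]
1 65 343 [17.7 19.  24.1] [-10.6  11.3] [32. 31. 33.]
-1 -5 685 [-59.4 -45.6 -33.1] [-15.3  15.4] [135. 117.  85.]
-1 0 1347 [-59.5 -46.4 -32.7] [-15.4  15.1] [135. 117.  85.]
-1 20 19 [-27.9 -27.6 -27. ] [-15.3  -1.7] [83. 72. 53.]
-1 25 1264 [-26.2 -14.4  -8.3] [-15.5  15.3] [20. 20. 21.]
-1 30 20 [-20.7 -17.4 -17.2] [-10.4   5.9] [24.  24.5 25. ]
-1 35 105 [-27.5 -17.9 -17.3] [-10.2  10.9] [30. 30. 31.]
-1 40 168 [-30.2 -20.2 -17.2] [-10.4  10. ] [29. 29. 30.]
-1 45 195 [-30.4 -20.9 -17.2] [-10.5  10.5] [30. 30. 32.]
-1 50 213 [-30.5 -21.1 -17.2] [-10.5   9.5] [30. 31. 33.]
-1 55 235 [-30.5 -20.8 -17.2] [-10.5  10.5] [28. 29. 30.]
-1 60 248 [-30.6 -20.1 -17.2] [-10.6   9.7] [28.  28.  30.5]
-1 65 316 [-23.5 -18.4 -17.2] [-10.6  11.4] [36.5 35.  36. ]
```

View pics/w2.png

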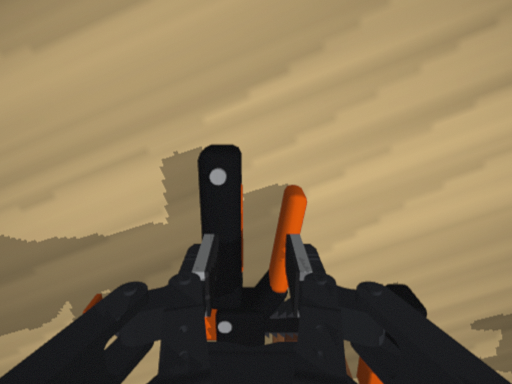

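The wrist view shows both finger tips (205,270) and (297,270) hovering at z about 32 over the handle and trigger, with nothing touched. The real tips are about 30 mm above the reported TCP at this opening, so I open, go down about 25 mm in steps and watch the force.

```bash
python3 -m creep '0 0 0 0 0 0 40;0 0 0 0 0 0 40;0 0 0 0 0 0 40;0 0 0 0 0 0.012 40;0 0 0 0 0 0.022 40;0 0 0 0 0 0.025 40;0 0 0 0 0 0.025 40;0 0 0 0 0 0.025 40'
python3 - <<'E'
from h import *
f=grab("wrist");W=world(f);im=f["img"]
q=W[...,:2]-G;a=q@D;b=q@N;z=W[...,2]
for s in(1,-1):
    for lo in range(0,30,3):
        m=(abs(a)<16)&(b*s>29)&(b*s<60)&(z>lo)&(z<=lo+3)&(im.max(-1)<110)
        if m.sum()>3: print(s,lo,m.sum(),np.percentile(b[m],[2,50,98]).round(1))
E
```

```text
clock: 4.47
eef_pos: [528.9, -35.3, -22.4]
tcp_rot: [3.142, 0.0, 2.776]
contact_force: [0.7, 0.3, 0.5]
opening: 0.847
grasp_force: 0.0
1 0 4 [54.6 57.2 59.9]
1 15 50 [36.  36.3 40.1]
1 18 92 [36.  36.4 42.5]
1 21 125 [36.  36.4 48. ]
1 24 147 [36.  36.9 49. ]
1 27 159 [36.1 36.6 49.1]
-1 0 23 [-58.1 -39.5 -32.8]
-1 15 55 [-37.5 -35.7 -35.5]
-1 18 101 [-41.9 -35.9 -35.4]
-1 21 130 [-47.2 -35.9 -35.5]
-1 24 154 [-48.4 -36.  -35.4]
-1 27 157 [-48.9 -36.1 -35.4]
```

```bash
python3 -m creep '0 0 0 0 0 0 100;0 0 0 0 0 0 120;0 0 0 0 0 0 145;0 0 0 0 0 0 150;0 0 0 0 0 0 150' 30
python3 - <<'E'
from h import *
for n in("side","top"):print(n);pads(grab(n))
E
```

```text
clock: 5.15
eef_pos: [527.9, -36.7, -21.4]
tcp_rot: [-3.14, -0.001, 2.777]
contact_force: [-8.2, -10.1, 17.1]
opening: 0.416
grasp_force: 18.7
side
50 px [294. 207.] x [15.  21.7 27.5] y [13.9 16.3 18.4] z [ 6. 16. 25.]
33 px [243. 208.] x [ 99.3 110.9 121.9] y [79.1 84.6 88.7] z [23. 24. 26.]
91 px [313. 213.] x [-30.4 -21.9 -12.5] y [10.2 14.9 17.3] z [ 6. 19. 26.]
top
66 px [235. 185.] x [100.5 111.  123. ] y [77.5 83.6 89.4] z [18. 25. 28.]
54 px [264. 197.] x [ 97.9 108.7 119.2] y [ 4.4  9.6 14.9] z [15. 26. 40.]
```

First stroke works: the gap went from 66 to about 62. The tips bear a little on the desk (17 N up), so I raise 3 mm and go on to stroke 2.

```bash
python3 -m creep '0 0 0 0 0 -0.003 115;0 0 0 0 0 -0.003 78;0 0 0 0 0 -0.003 78;0 0 0 0 0 -0.003 78;0 0 0 0 0 -0.003 120;0 0 0 0 0 -0.003 150;0 0 0 0 0 -0.003 150;0 0 0 0 0 -0.003 150' 30
python3 - <<'E'
from h import *
for n in("side","top"):print(n);pads(grab(n))
E
```

```text
clock: 6.25
eef_pos: [527.7, -36.6, -18.8]
tcp_rot: [-3.139, -0.001, 2.777]
contact_force: [-7.3, -10.4, 16.6]
opening: 0.415
grasp_force: 19.5
side
55 px [295. 208.] x [14.7 21.  27.3] y [13.1 16.5 19.1] z [ 5. 17. 27.]
35 px [245. 208.] x [ 95.2 106.8 122.5] y [72.2 81.  85.8] z [18. 24. 26.]
99 px [313. 213.] x [-31.9 -22.8 -12.1] y [ 7.8 14.6 17. ] z [ 5. 18. 26.]
top
61 px [235. 186.] x [ 97.8 108.5 119.2] y [75.3 81.3 86.6] z [21. 25. 27.]
53 px [263. 197.] x [ 96.9 107.2 117.7] y [ 6.8 12.  17.2] z [22. 26. 43.]
7 px [300. 235.] x [55.4 59.7 63.3] y [-103.1 -102.1 -100.4] z [21. 25. 27.]
```

```bash
python3 -m creep '0 0 0 0 0 0 115;0 0 0 0 0 0 78;0 0 0 0 0 0 78;0 0 0 0 0 0 78;0 0 0 0 0 0 120;0 0 0 0 0 0 150;0 0 0 0 0 0 150;0 0 0 0 0 0 150' 30;  python3 -m creep '0 0 0 0 0 0 115;0 0 0 0 0 0 78;0 0 0 0 0 0 78;0 0 0 0 0 0 78;0 0 0 0 0 0 120;0 0 0 0 0 0 150;0 0 0 0 0 0 150;0 0 0 0 0 0 150' 30
python3 - <<'E'
from h import *
for n in("side","top"):
    f=grab(n);print(n);pads(f)
cv2.imwrite("pics/t4.png",cv2.resize(f["img"][165:275,205:315,::-1],(600,600)))
E
```

```text
clock: 7.35
eef_pos: [527.8, -36.5, -18.7]
tcp_rot: [-3.14, -0.001, 2.777]
contact_force: [-7.0, -9.0, 16.9]
opening: 0.421
grasp_force: 21.1
clock: 8.35
eef_pos: [527.9, -36.3, -18.7]
tcp_rot: [-3.14, -0.001, 2.777]
contact_force: [-6.8, -7.8, 15.7]
opening: 0.417
grasp_force: 22.3
side
45 px [295. 208.] x [14.3 19.8 24.9] y [13.1 17.2 19.4] z [ 6. 18. 25.]
35 px [248. 207.] x [ 92.1 104.9 117. ] y [68.2 72.6 78.6] z [20. 24. 27.]
108 px [313. 213.] x [-33.9 -23.1 -12.3] y [ 9.9 14.3 16.6] z [ 6. 18. 26.]
top
63 px [238. 189.] x [ 94.6 105.3 116.1] y [66.4 72.2 78.5] z [21. 25. 31.]
57 px [261. 198.] x [ 94.6 105.  116.4] y [ 8.5 13.9 19.1] z [19. 25. 45.]
11 px [304. 238.] x [49.2 55.9 64.5] y [-112.1 -110.9 -110.1] z [17. 24. 26.]
```

View pics/t4.png

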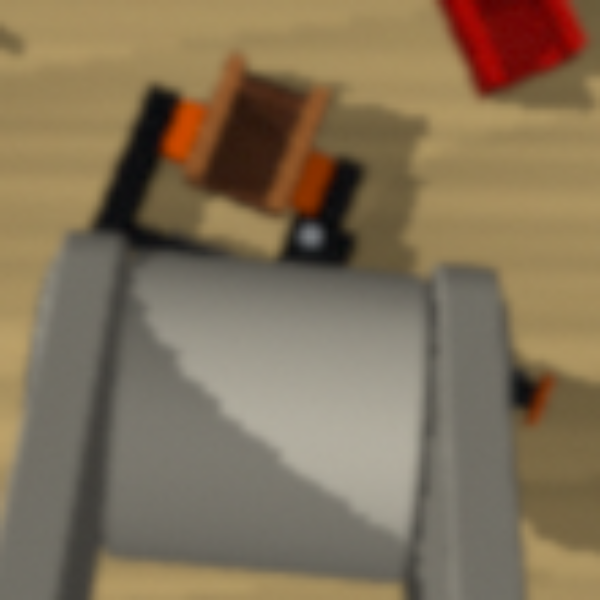

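The pads (crop 183,130 and 313,182) now just meet the stand's cheeks, gap about 46. One more full 5 mm stroke should give about 17 N. It is bounded by the trigger stop and stays well below 40 N.

```bash
python3 -m creep '0 0 0 0 0 0 115;0 0 0 0 0 0 78;0 0 0 0 0 0 78;0 0 0 0 0 0 78;0 0 0 0 0 0 120;0 0 0 0 0 0 130;0 0 0 0 0 0 140;0 0 0 0 0 0 140' 45; python3 -m creep '0 0 0 0 0 0 148;0 0 0 0 0 0 150;0 0 0 0 0 0 150'
python3 - <<'E'
from h import *
for n in("side","top"):
    f=grab(n);print(n);pads(f)
cv2.imwrite("pics/t5.png",cv2.resize(f["img"][165:275,205:315,::-1],(600,600)))
E
```

```text
clock: 9.45
eef_pos: [527.9, -36.2, -18.8]
tcp_rot: [-3.14, -0.001, 2.777]
contact_force: [-5.8, -6.9, 14.1]
opening: 0.453
grasp_force: 11.9
clock: 9.82
eef_pos: [527.8, -36.4, -18.5]
tcp_rot: [-3.14, -0.001, 2.778]
contact_force: [-6.7, -8.0, 19.5]
opening: 0.414
grasp_force: 26.3
side
46 px [295. 208.] x [14.2 19.9 25.4] y [12.3 17.  19. ] z [ 7. 17. 27.]
26 px [250. 206.] x [ 91.  102.6 114.7] y [66.  71.  74.6] z [22. 24. 26.]
113 px [314. 213.] x [-34.5 -24.3 -12.3] y [ 8.5 14.  16.4] z [ 6. 18. 26.]
top
55 px [239. 190.] x [ 92.9 103.9 114.7] y [64.5 70.1 75.1] z [20. 26. 33.]
46 px [261. 198.] x [ 93.5 104.  115. ] y [ 9.1 13.7 18.1] z [22. 25. 45.]
11 px [305. 238.] x [48.3 58.1 64.7] y [-115.8 -114.9 -114.1] z [20. 23. 26.]
```

View pics/t5.png

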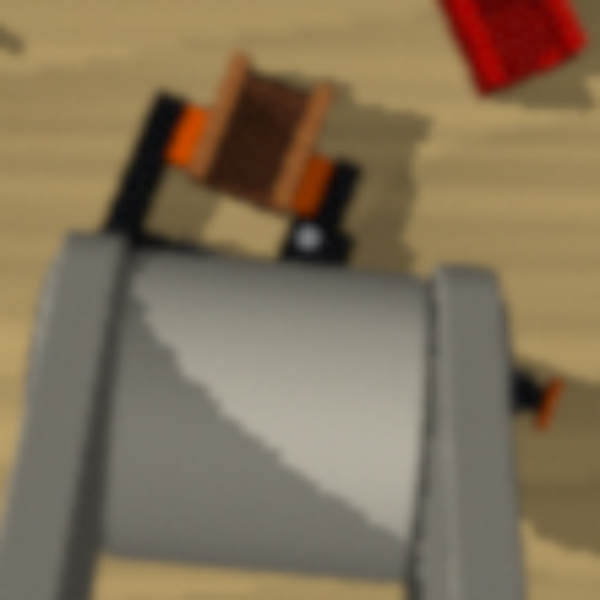

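The pads (crop 187,135 and 313,185) are visibly compressed. The jaw distance went from 70 to 66 mm, about 4 mm of compression or 14–16 N, inside the 8–32 N window. I let it settle, check stability and stand height, then hand in.

```bash
python3 -m creep '0 0 0 0 0 0 150;0 0 0 0 0 0 150;0 0 0 0 0 0 150;0 0 0 0 0 0 150;0 0 0 0 0 0 150;0 0 0 0 0 0 150'
python3 - <<'E'
from h import *
f=grab("top");pads(f);W=world(f);q=W[...,:2]-G;a=q@D;b=q@N
m=(a>75)&(a<170)&(abs(b)<75)&(W[...,2]>37)&(W[...,2]<60)
print("stand",np.percentile(a[m],[3,50,97]),np.percentile(b[m],[3,50,97]),np.percentile(W[m][:,2],[10,50,90]))
for s in ((97,105),(107,115)):
    k=m&(a>s[0])&(a<s[1]); print(s,np.percentile(b[k],[2,98]),np.percentile(W[k][:,2],[50]))
E
```

```text
clock: 10.68
eef_pos: [527.8, -36.4, -18.5]
tcp_rot: [-3.14, -0.001, 2.778]
contact_force: [-8.1, -8.3, 18.7]
opening: 0.418
grasp_force: 26.3
52 px [239. 190.] x [ 92.7 103.7 114.8] y [65.3 70.4 75.2] z [21. 26. 30.]
47 px [261. 198.] x [ 93.5 104.  114.6] y [ 9.1 13.7 18.3] z [22. 26. 45.]
10 px [305. 238.] x [48.4 55.9 63.4] y [-115.9 -115.  -113.8] z [21. 22. 25.]
stand [ 90.52904058 123.46344355 142.60149769] [18.37613071 40.74774848 63.17903237] [41.47483136 44.39443853 46.75502327]
(97, 105) [18.02525543 63.07424494] [44.57979895]
(107, 115) [18.66808888 63.20144071] [44.85420363]
```

Steady: the stand is flat (top at 44–45 mm), moved only about 5 mm, and the pads press on both cheeks.

```bash
python3 -c "from rig import r; print(r.sign_off())"
```

```text
the job is handed in; nothing more can be done
None
```

The job is handed in: five trigger strokes closed the pads on the brown stand with an estimated 14–16 N (from pad compression in the camera views), the trigger still squeezed and the stand flat about 5 mm from its start; no verdict came back.

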